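Unlatch the plate press and hold its bar up off the ball

TASK

The glued plate halves are ready to come out of the press. Pull the red latch tab sideways, towards its two springs, until the latch is clear of the ball, and while it is pulled lift the hold-down bar off the ball by the tab. Finish while still gripping it, holding the tab end steady at least 10 cm higher than it sat, and leave the lapping block, jar, offcut and screwdriver where they are.

Things in the scene. Friction and masses are not known exactly. Their poses are not given: they have to be found in the camera images.
- jig: Plate press fixed to the bench, place and yaw vary: plywood base 340 (x) x 250 (y) x 18 mm, on it two brown plate halves, top 34 mm above the bench. Origin: centre of the base's underside. x points along the hold-down bar from hinge to ball, y is the way the latch is pulled, z up. The bar's hinge axis is parallel to y, at x = -140 mm, 50 mm above the bench.
- ball (a point): Centre of the fixed 28 mm steel ball, under the coupler at the jig's x = +130 mm, y = 0, 52 mm above the bench. Below it is a 36 mm collar under which the latch plate catches: the bar cannot be raised while the plate is there.
- bar: Dark wooden hold-down bar, 34 mm wide, with a blue steel coupler over the ball (top 74 mm above the bench; spring plate out to y = +66 mm, 64 mm high). Origin in the coupler, at the ball's centre when down; x along the bar from hinge to ball, z up when down (level). Its ball end swings up to 57 degrees, falls if let go. 0.5 to 0.9 kg; lifting at the tab takes 3 to 6 N.
- latch (a joint): How far the latch is pulled, in m: 0 = home under the ball's collar, 0.022 = its stop. It moves along the jig's +y and springs back (about 4 N at home, 12 N at the stop). The ball is free when it is beyond 0.0115.
- latch_grip (a point): Middle of the red latch tab on top of the coupler, 104 mm above the bench at the start, 270 mm from the hinge along the bar. Tab: upright block 26 (along bar) x 14 (along the pull, y) x 40 mm high, from 24 mm below this point (steel slide) to 16 mm above; pinch it across the 14 mm from above. Tab, latch and bar rise together in an arc about the hinge.
- lap_block: Wooden lapping block with cork sole, 80 x 42 x 30 mm, lying on the plate half on the jig's -y side. Origin: centre of its underside, x along its length. To be left alone.
- glue_jar: Jar with yellow lid, 60 mm across, 75 mm high, on the bench near the press. Origin: centre of its underside. To be left alone.
- offcut: Brown wood offcut 100 x 45 x 30 mm on the bench near the press. Origin: centre of its underside. To be left alone.
- driver: Screwdriver with green handle, 180 mm long, lying on the bench near the press. To be left alone.

How it is judged:
On the way:
1. latch pulled sideways clear of the ball's collar (at least 11 mm) while the bar is still down (value of joint latch above 0.011 m and angle between bar's own z axis and vertical below 0.06 rad), for 0.1 s.
At the end, for the whole second after the job is handed in: The middle of the latch tab is at least 195 mm above the bench (91 mm higher than it sat), the bar is steady (under 0.15 rad/s), the fingers bear on the bar or its latch with over 1 N, and none of the loose things touches the bar (height (world z) of latch_grip above 0.195 m and contact force between the fingers and bar above 1 N and angular speed of bar below 0.15 rad/s and contact force between bar and lap_block below 0.3 N and contact force between bar and glue_jar below 0.3 N and contact force between bar and offcut below 0.3 N and contact force between bar and driver below 0.3 N); the arm keeps its last pose, push and grip.
It fails at once if the lapping block, jar, offcut or screwdriver moved more than 25 mm (distance of any of lap_block, glue_jar, offcut, driver from where it was at the start of the episode above 0.025 m).
It also fails if it takes over 35 s, if anything falls off the work surface, if the arm or the gripper's body presses on something with over 40 N, if the wrist force passes 120 N, or if a joint passes its speed limit or range.

ROBOT

A 6-joint arm with a two-finger parallel gripper is mounted at the origin on the work surface. World frame = base frame: x ahead of the robot, y to its left, z up, the work surface at z = 0. Lengths are in m, angles in rad, forces in N, time in s.
With the tool pointing down it reaches from about 0.375 to 0.9 m from the base axis. Payload 3.1 kg.
Tool frame: the origin (TCP) lies between the finger pads; the fingertips stand 22 mm ahead of it and the grasp point (between the pads) lies 3 mm ahead of it; z points along the fingers, y is the direction in which the jaws open and shut (so a half turn about z gives the same grasp; the last joint's range is limited). The gripper opens to 85 mm and grips with 20 to 120 N. Pads are 22 mm wide; open, the fingers measure 114 mm over their backs; the gripper's body (76 mm by 85 mm) begins 54 mm behind the grasp point. The pads swing forward as they close: fully open they stand 13 mm farther back than shut.
Start: joints at [-1.454, 0.527, 1.433, -0, 1.181, -0.178], TCP at [0.182, -0.598, 0.253] pointing down, gripper open.
Joint ranges: [-3.08, 3.08], [-0.75, 2.2], [0.22, 2.44], [-1.43, 4.57], [0, 2.65], [-2.85, 2.85]. Speed limits (rad/s): [2.79, 2.79, 3.14, 3.14, 3.14, 3.14].

INTERFACE

Orientations are given as a unit quaternion [x, y, z, w].
In Python, from station import status, snapshot, manip gives the robot as it stands.
- The arm moves only by the tool move_arm, never from a script. Its argument "plan" is a list that holds one entry, the list of rows, each a list of 7 numbers: the turn, a rotation vector about the tool's x, y, z scaled (see below), then the shift along the tool's x, y, z scaled (see below), then the closure, from 0 (fully open) to 1 (shut). A call has exactly 8 rows; each row is the pose to reach, as a shift and turn from the pose commanded when the call began, along the tool's axes at that moment; what a row does not reach only later rows make up. The controller multiplies each number of a shift by 100 mm and each number of a turn by pi/4 rad. A row lasts 1/8 s, in which the tool goes at most 62.5 mm and 10.7 degrees, less where a joint would pass 70% of its speed; a pose out of reach is approached as far as the arm can. A call with a number of a shift or a turn outside -1 to 1 is refused whole. A call with a gripper value outside its range is refused whole. The fingers move at their own pace and stop on an object; "force" is the grip in N (left out, the last holds). Time passes only in rows, so rows that repeat a pose let the fingers close, or fill a call up. It gives the time, the measured TCP pose, the force and the opening at its end, in the units of the state.
- status.sense(): the state, without advancing time (a new reading comes with each control period).
- snapshot(name): name is "side" or "top"; returns a dict with "img" (384x512x3 uint8, red, green, blue), "depth" (384x512 float32, m along the optical axis (not along the pixel's ray), 0 where there is no reading), "mtx" (3x3 intrinsics, pixels), "k1" (the pictures are not rectified: a ray, as slopes to the right and down, at radius r is drawn at 1 + k1 r^2 times it, then the intrinsics apply), "T" (4x4, takes a point from camera to world coordinates). Camera axes: x right, y up, looking along -z (the intrinsics and any distortion apply to the point x, -y, -z); pixel columns grow to the right and rows downward; lengths in m; the calibration is good to about 2 mm. A picture is of the moment at which its call begins.
- manip.sign_off(): hands the job in, once; it reports no verdict.
The state is a dict: "t": time; "q": joint angles; "qd": joint speeds; "tau": joint torques, N m; "tcp_pos": TCP position; "tool_rot": TCP orientation; "force": force on the tool from outside, world axes, zero at the start; "ft_torque": the same for the moment, N m; "finger_gap": opening from 0.0 (shut) to 1.0 (fully open).
Only numpy, scipy, OpenCV 4.12 (cv2) and the standard library are available. Lean on these libraries where they do the work, as an engineer would, in place of code of your own. Each camera call takes 0.05 s, during which the arm holds its last target. There are 200 camera calls.

## Working session

There is one attempt and no reset: what is moved stays moved. The work goes in short steps, Python scripts to look and compute and a tool call to move; the robot and the scene stay as the last step left them, time stands still between calls to the robot, and variables do not carry over. Pictures are saved under pics/ and viewed, on a budget of 10 in all, crops included, one or two more only if the job needs it, and the job is handed in when it is done.

Besides the shell and the picture viewer there is one more tool, called after "Emit:" as a command line: name --argument value ..., lists and objects as JSON in quotes. move_arm: Moves the arm, as the interface text tells. Its arguments: {"type":"object","properties":{"plan":{"type":"array"},"force":{"type":"number"}},"required":["plan"]}

```bash
mkdir -p pics
cat > h.py <<'E'
import numpy as np, cv2
from station import status, snapshot, manip
def pix2w(s,u,v,z=None):
    K=s["mtx"]; d=np.array([(u-K[0,2])/K[0,0],(v-K[1,2])/K[1,1]])
    x=d.copy()
    for _ in range(20): x=d/(1+s["k1"]*(x@x))
    ray=np.array([x[0],-x[1],-1.]); T=np.array(s["T"])
    if z is None:
        dep=s["depth"][int(round(v)),int(round(u))]; return T[:3,:3]@(ray*dep)+T[:3,3]
    r=T[:3,:3]@ray; return T[:3,3]+r*(z-T[2,3])/r[2]
def w2pix(s,p):
    T=np.array(s["T"]); c=T[:3,:3].T@(np.array(p)-T[:3,3]); x=np.array([c[0],-c[1]])/-c[2]
    x=x*(1+s["k1"]*(x@x)); return s["mtx"][0,0]*x[0]+s["mtx"][0,2], s["mtx"][1,1]*x[1]+s["mtx"][1,2]
def save(s,n,crop=None,f=1):
    im=s["img"][:,:,::-1]
    if crop: u0,v0,u1,v1=crop; im=im[v0:v1,u0:u1]
    cv2.imwrite("pics/"+n,cv2.resize(im,None,fx=f,fy=f,interpolation=cv2.INTER_CUBIC))
E
python3 - <<'E'
from h import *
import pickle
for n in("top","side"):
    s=snapshot(n); save(s,n+"0.png",None,1.5); pickle.dump(s,open(n+"0.pkl","wb"))
    hsv=cv2.cvtColor(s["img"],cv2.COLOR_RGB2HSV)
    m=((hsv[...,0]<8)|(hsv[...,0]>172))&(hsv[...,1]>150)&(hsv[...,2]>80)
    c,l,st,ce=cv2.connectedComponentsWithStats(m.astype(np.uint8))
    for i in range(1,c):
        if st[i,4]>20: print(n,st[i],ce[i],pix2w(s,*ce[i]))
print(status.sense())
E
```

```text
top [  0 130  21  13 162] [  9.7962963  136.01851852] [0.76714801 0.67532533 0.0206834 ]
top [301 175   9  11  74] [304.89189189 180.21621622] [ 0.65211819 -0.06849069  0.12017909]
top [  0 186  31  16 243] [ 14.75720165 193.05349794] [0.61910319 0.64147418 0.02447523]
side [414  85  17  14 140] [421.62142857  91.52857143] [ 0.11986909 -0.70883997  0.01908645]
side [375  87  15  15  89] [382.40449438  92.87640449] [ 0.25982208 -0.67098513  0.02072297]
side [240 141  12  18 197] [245.3857868 149.0964467] [ 0.65124041 -0.06101559  0.10512064]
{'t': 0.1, 'q': array([-1.45451602e+00,  5.28359389e-01,  1.43379858e+00,  4.26896279e-06,
        1.18139868e+00, -1.78516464e-01]), 'qd': array([ 9.89202281e-04, -1.94590125e-03, -3.34040569e-03,  1.65502368e-04,
       -4.27502744e-04, -9.28380308e-05]), 'tau': array([-3.91143421e-04, -4.43304634e+01, -1.78586966e+01, -3.01039736e-04,
        3.89909896e-03, -1.64535191e-06]), 'tcp_pos': array([ 0.1815381 , -0.59741451,  0.25243215]), 'tool_rot': array([ 9.89156154e-01,  1.46864354e-01,  3.25258743e-05, -9.81460419e-04]), 'force': array([-0.25310731, -0.22281144, -0.98214017]), 'ft_torque': array([ 0.01204087, -0.00638005, -0.02136615]), 'finger_gap': 0.9991489147658092}
```

View pics/top0.png

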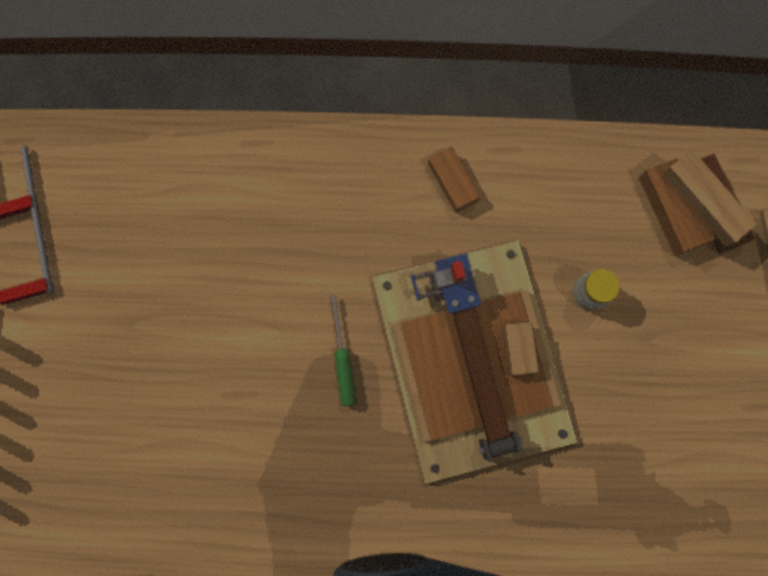

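View pics/side0.png

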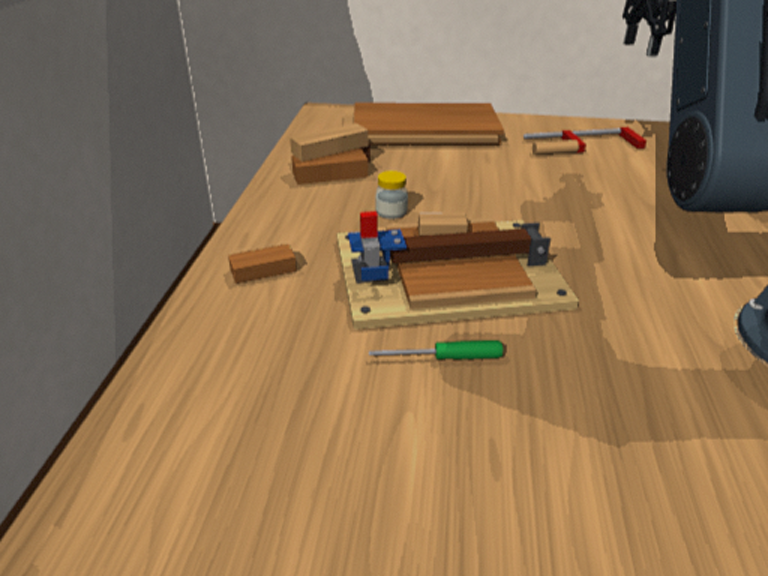

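The top view shows the press with its ball end facing away from the robot. The red tab is at (459,271) and the springs are to its left at (425,285). The base corners are at (373,276), (520,242), (579,443) and (427,482). The side view confirms the tab stands upright at (369,224), with the jar and lapping block on the far side.

```bash
cat > m.py <<'E'
from h import *
import pickle
from scipy.spatial.transform import Rotation as R
s=pickle.load(open("top0.pkl","rb"))
C=[pix2w(s,u/1.5,v/1.5,.018)[:2] for u,v in((373,276),(520,242),(579,443),(427,482))]
# A: +x+y, B:+x-y, C:-x-y, D:-x+y
a,b,c,d=C; vx=(a+b-c-d)/2; vy=(a+d-b-c)/2; o=sum(C)/4
print(np.linalg.norm(vx),np.linalg.norm(vy),np.arctan2(vx[1],vx[0]),np.arctan2(-vy[0],vy[1]),o)
yaw=(np.arctan2(vx[1],vx[0])*.34+np.arctan2(-vy[0],vy[1])*.25)/.59
ex=np.array([np.cos(yaw),np.sin(yaw)]); print("yaw",yaw,"tab from base",o+.13*ex)
print("tab top view z=.12",pix2w(s,304.9,180.2,.12))
for n in("top","side"):
    q=pickle.load(open(n+"0.pkl","rb")); print(n,[np.round(w2pix(q,[*(o+.13*ex),z]),1) for z in(.088,.104,.12)])
st=status.sense(); r=R.from_quat(st["tool_rot"]); print(r.as_matrix())
E
python3 m.py
```

```text
0.3378122810264036 0.2489699951083618 0.282169499227078 0.26190865721189005 [ 0.52865778 -0.1088477 ]
yaw 0.2735843966782696 tab from base [ 0.6538229  -0.07372374]
tab top view z=.12 [ 0.65219079 -0.06852666  0.12      ]
top [array([305.7, 182.2]), array([306.5, 180.9]), array([307.2, 179.5])]
side [array([245.1, 152.9]), array([245.1, 146.7]), array([245. , 140.5])]
[[ 9.56861721e-01  2.90543622e-01 -2.23936762e-04]
 [ 2.90543494e-01 -9.56859797e-01  1.95118901e-03]
 [ 3.52629437e-04 -1.93208144e-03 -9.99998071e-01]]
```

Emit:
move_arm --plan '[[[0,0,0,0.12,-0.08,0,0],[0,0,0,0.25,-0.15,0,0],[0,0,0,0.37,-0.23,0,0],[0,0,0,0.5,-0.3,0,0],[0,0,0,0.62,-0.38,0,0],[0,0,0,0.75,-0.46,0,0],[0,0,0,0.87,-0.53,0,0],[0,0,0,1,-0.61,0,0]]]'

```text
t: 1.1
tcp_pos: [0.2602, -0.51, 0.2534]
tool_rot: [0.989, 0.147, 0.0, 0.0]
force: [0.1, -0.3, -0.1]
finger_gap: 1.002
```

Emit:
move_arm --plan '[[[0,0,0,0.12,-0.08,0,0],[0,0,0,0.25,-0.15,0,0],[0,0,0,0.37,-0.23,0,0],[0,0,0,0.5,-0.3,0,0],[0,0,0,0.62,-0.38,0,0],[0,0,0,0.75,-0.46,0,0],[0,0,0,0.87,-0.53,0,0],[0,0,0,1,-0.61,0,0]]]'

```text
t: 2.1
tcp_pos: [0.3382, -0.4225, 0.2533]
tool_rot: [0.989, 0.147, 0.0, 0.0]
force: [-0.3, -0.4, -0.3]
finger_gap: 0.994
```

Emit:
move_arm --plan '[[[0,0,0,0.12,-0.08,0,0],[0,0,0,0.25,-0.15,0,0],[0,0,0,0.37,-0.23,0,0],[0,0,0,0.5,-0.3,0,0],[0,0,0,0.62,-0.38,0,0],[0,0,0,0.75,-0.46,0,0],[0,0,0,0.87,-0.53,0,0],[0,0,0,1,-0.61,0,0]]]'

```text
t: 3.1
tcp_pos: [0.4162, -0.3351, 0.2533]
tool_rot: [0.989, 0.147, -0.0, 0.0]
force: [0.9, -0.7, 0.0]
finger_gap: 0.997
```

Emit:
move_arm --plan '[[[0,0,0,0.12,-0.08,0,0],[0,0,0,0.25,-0.15,0,0],[0,0,0,0.37,-0.23,0,0],[0,0,0,0.5,-0.3,0,0],[0,0,0,0.62,-0.38,0,0],[0,0,0,0.75,-0.46,0,0],[0,0,0,0.87,-0.53,0,0],[0,0,0,1,-0.61,0,0]]]'

```text
t: 4.1
tcp_pos: [0.4941, -0.2477, 0.2533]
tool_rot: [0.989, 0.147, 0.0, 0.0]
force: [-0.5, 0.3, 0.3]
finger_gap: 0.999
```

Emit:
move_arm --plan '[[[0,0,0,0.12,-0.08,0,0],[0,0,0,0.25,-0.15,0,0],[0,0,0,0.37,-0.23,0,0],[0,0,0,0.5,-0.3,0,0],[0,0,0,0.62,-0.38,0,0],[0,0,0,0.75,-0.46,0,0],[0,0,0,0.87,-0.53,0,0],[0,0,0,1,-0.61,0,0]]]'

```text
t: 5.1
tcp_pos: [0.5721, -0.1602, 0.2533]
tool_rot: [0.989, 0.147, 0.0, 0.0]
force: [0.3, -1.4, 0.1]
finger_gap: 0.998
```

Emit:
move_arm --plan '[[[0,0,0,0.12,-0.08,0,0],[0,0,0,0.25,-0.15,0,0],[0,0,0,0.37,-0.23,0,0],[0,0,0,0.5,-0.3,0,0],[0,0,0,0.62,-0.38,0,0],[0,0,0,0.75,-0.46,0,0],[0,0,0,0.87,-0.53,0,0],[0,0,0.03,1,-0.61,0,0]]]'

```text
t: 6.1
tcp_pos: [0.65, -0.0728, 0.2533]
tool_rot: [0.991, 0.135, -0.0, 0.0]
force: [0.2, -0.2, 0.2]
finger_gap: 1.001
```

Emit:
move_arm --plan '[[[0,0,0,0,0,0.12,0],[0,0,0,0.01,0,0.25,0],[0,0,0,0.02,0,0.38,0],[0,0,0,0.03,0,0.5,0],[0,0,0,0.03,0,0.6,0],[0,0,0,0.03,0,0.7,0],[0,0,0,0.03,0,0.8,0],[0,0,0,0.03,0,0.8,0]]]'

```text
t: 7.1
tcp_pos: [0.6517, -0.0725, 0.1723]
tool_rot: [0.991, 0.135, -0.001, -0.0]
force: [0.1, 0.1, 0.5]
finger_gap: 0.997
```

Run:
```python
from h import *
st=status.sense(); print(st["tcp_pos"])
a=snapshot("side"); b=snapshot("top")
im=[cv2.resize(x["img"][v:v+96,u:u+128,::-1],None,fx=3,fy=3,interpolation=cv2.INTER_CUBIC) for x,u,v in((a,180,90),(b,240,120))]
cv2.imwrite("pics/c1.png",np.hstack(im))
p=st["tcp_pos"]; print([(np.array(w2pix(x,[p[0],p[1],z]))-o)*3+k for z in(p[2],.104) for x,o,k in((a,(180,90),0),(b,(240,120),(384,0)))])
```

```text
[ 0.65169429 -0.07252839  0.17226303]
[array([197.40533842,  88.55548573]), array([591.98730989, 167.36021809]), array([197.7523489 , 171.16858062]), array([581.79440046, 185.43480667])]
```

View pics/c1.png

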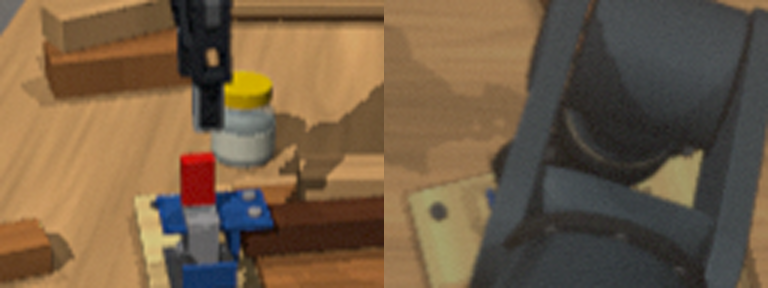

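The side crop shows the tab (197,180) directly under the projected TCP column (198,171), so the tool is lined up along the bar. I'll descend and grip.

Emit:
move_arm --plan '[[[0,0,0,0,0,0.12,0],[0,0,0,0,0,0.25,0],[0,0,0,0,0,0.38,0],[0,0,0,0,0,0.5,0],[0,0,0,0,0,0.58,0],[0,0,0,0,0,0.63,0],[0,0,0,0,0,0.63,0.4],[0,0,0,0,0,0.63,0.7]]]' --force 60

```text
t: 8.2
tcp_pos: [0.6526, -0.0727, 0.1108]
tool_rot: [0.991, 0.135, 0.0, 0.0]
force: [-0.1, -0.0, 1.3]
finger_gap: 0.6
```

Emit:
move_arm --plan '[[[0,0,0,0,0,0,0.8],[0,0,0,0,0,0,0.9],[0,0,0,0,0,0,1],[0,0,0,0,0,0,1],[0,0,0,0,0,0,1],[0,0,0,0,0,0,1],[0,0,0,0,0,0,1],[0,0,0,0,0,0,1]]]'

```text
t: 9.2
tcp_pos: [0.6518, -0.0704, 0.1109]
tool_rot: [0.991, 0.136, -0.0, -0.002]
force: [-0.7, 6.5, 3.8]
finger_gap: 0.149
```

Run:
```python
from h import *
st=status.sense(); print(st["t"],st["tcp_pos"],st["force"],st["finger_gap"])
a=snapshot("side"); save(a,"g1.png",(190,90,318,186),4)
```

```text
9.2 [ 0.6518076  -0.07040367  0.11093224] [-0.68823305  6.53638636  3.76801616] 0.1489260082417958
```

View pics/g1.png

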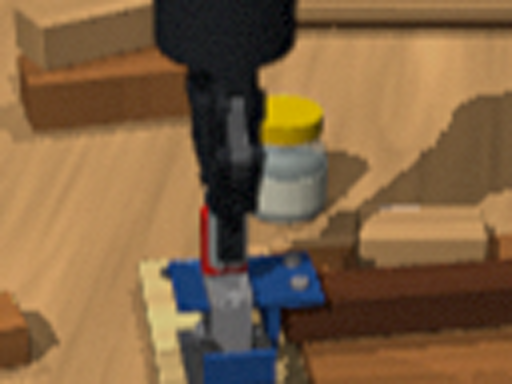

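Gripped: the gap is about 13 mm, and the pads are on the red tab. Next, pull along jig +y, which is tool -y.

Emit:
move_arm --plan '[[[0,0,0,0,-0.03,0,1],[0,0,0,0,-0.07,0,1],[0,0,0,0,-0.11,0,1],[0,0,0,0,-0.15,0,1],[0,0,0,0,-0.18,0,1],[0,0,0,0,-0.21,0,1],[0,0,0,0,-0.21,0,1],[0,0,0,0,-0.21,0,1]]]'

```text
t: 10.25
tcp_pos: [0.6477, -0.056, 0.111]
tool_rot: [0.991, 0.135, 0.001, 0.003]
force: [-0.4, -9.9, 1.6]
finger_gap: 0.152
```

Run:
```python
from h import *
st=status.sense(); print(st["t"],st["tcp_pos"],st["tool_rot"],st["force"],st["finger_gap"])
a=snapshot("side"); save(a,"g2.png",(190,90,318,186),4)
```

```text
10.25 [ 0.64773404 -0.0560048   0.11096943] [9.90775555e-01 1.35480020e-01 9.18748606e-04 2.84944422e-03] [-0.38377916 -9.90404471  1.61741856] 0.15157602800139428
```

View pics/g2.png

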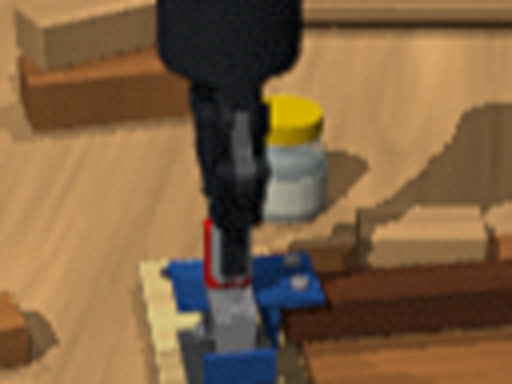

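Pulled about 15 mm, with a spring force of about 10 N, which matches the spring figures. I'll pull slightly further, then lift along the arc about the hinge, tilting with the bar.

Emit:
move_arm --plan '[[[0,0,0,0,-0.03,0,1],[0,0,0,0,-0.03,0,1],[0,0.045,0,-0.023,-0.03,-0.094,1],[0,0.089,0,-0.049,-0.03,-0.187,1],[0,0.134,0,-0.078,-0.03,-0.28,1],[0,0.178,0,-0.11,-0.03,-0.371,1],[0,0.223,0,-0.145,-0.03,-0.461,1],[0,0.255,0,-0.173,-0.03,-0.524,1]]]'

```text
t: 11.3
tcp_pos: [0.6302, -0.0578, 0.163]
tool_rot: [0.986, 0.134, 0.101, -0.011]
force: [1.6, -9.9, -3.3]
finger_gap: 0.154
```

Run:
```python
from h import *
st=status.sense(); print(st["t"],st["tcp_pos"],st["tool_rot"],st["force"],st["finger_gap"])
a=snapshot("side"); save(a,"g3.png",(170,60,330,180),4)
t=.2
for th in (.06,.12,.18,.24,.27):   # further lift from theta=.2, in tool frame tilted by .2
    f=lambda q:np.array([.27*np.cos(q)-.06*np.sin(q),.27*np.sin(q)+.06*np.cos(q)])
    d=f(t+th)-f(t); x=d@[np.cos(t),np.sin(t)]; up=d@[-np.sin(t),np.cos(t)]
    print(round(th/(np.pi/4),3),np.round(x*10,3),np.round(-up*10,3))
```

```text
11.3 [ 0.63017525 -0.05783508  0.1629721 ] [ 0.98574905  0.13447254  0.10050871 -0.01067435] [ 1.62088391 -9.93986246 -3.32516331] 0.15356142025540992
0.076 -0.041 -0.161
0.153 -0.091 -0.319
0.229 -0.151 -0.474
0.306 -0.22 -0.625
0.344 -0.258 -0.698
```

View pics/g3.png

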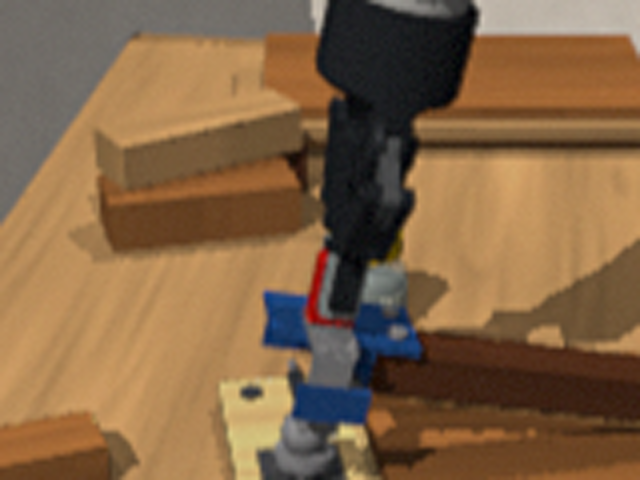

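The bar has come off the ball and is rising with the tab, with the ball visible below at (303,435). I'll continue the arc to θ≈0.47 and hold.

Emit:
move_arm --plan '[[[0,0.038,0,-0.02,0,-0.08,1],[0,0.076,0,-0.041,0,-0.161,1],[0,0.115,0,-0.065,0,-0.241,1],[0,0.153,0,-0.091,0,-0.319,1],[0,0.191,0,-0.12,0,-0.397,1],[0,0.229,0,-0.151,0,-0.474,1],[0,0.268,0,-0.185,0,-0.55,1],[0,0.306,0,-0.22,0,-0.625,1]]]'

```text
t: 12.35
tcp_pos: [0.5973, -0.0669, 0.2196]
tool_rot: [0.967, 0.131, 0.218, -0.026]
force: [1.5, -11.1, -5.6]
finger_gap: 0.153
```

Emit:
move_arm --plan '[[[0,0.019,0,-0.023,0,-0.036,1],[0,0.038,0,-0.045,0,-0.071,1],[0,0.038,0,-0.045,0,-0.071,1],[0,0.038,0,-0.045,0,-0.071,1],[0,0.038,0,-0.045,0,-0.071,1],[0,0.038,0,-0.045,0,-0.071,1],[0,0.038,0,-0.045,0,-0.071,1],[0,0.038,0,-0.045,0,-0.071,1]]]'

```text
t: 13.35
tcp_pos: [0.5928, -0.0693, 0.2257]
tool_rot: [0.963, 0.13, 0.234, -0.027]
force: [5.1, -9.5, -0.8]
finger_gap: 0.154
```

Run:
```python
from h import *
from scipy.spatial.transform import Rotation as R
st=status.sense(); r=R.from_quat(st["tool_rot"]).as_matrix(); print(st["t"],st["tcp_pos"],r[:,2],st["force"],st["finger_gap"],np.abs(st["qd"]).max())
print("point 7mm ahead:",st["tcp_pos"]+.007*r[:,2])
a=snapshot("side"); save(a,"g4.png",(170,30,370,180),4)
```

```text
13.35 [ 0.59281924 -0.069309    0.22565255] [ 0.44380325  0.11327304 -0.88893638] [ 5.05831157 -9.47722016 -0.83859502] 0.15448339005864228 0.0018120557735977576
point 7mm ahead: [ 0.59592586 -0.06851609  0.21943   ]
```

View pics/g4.png

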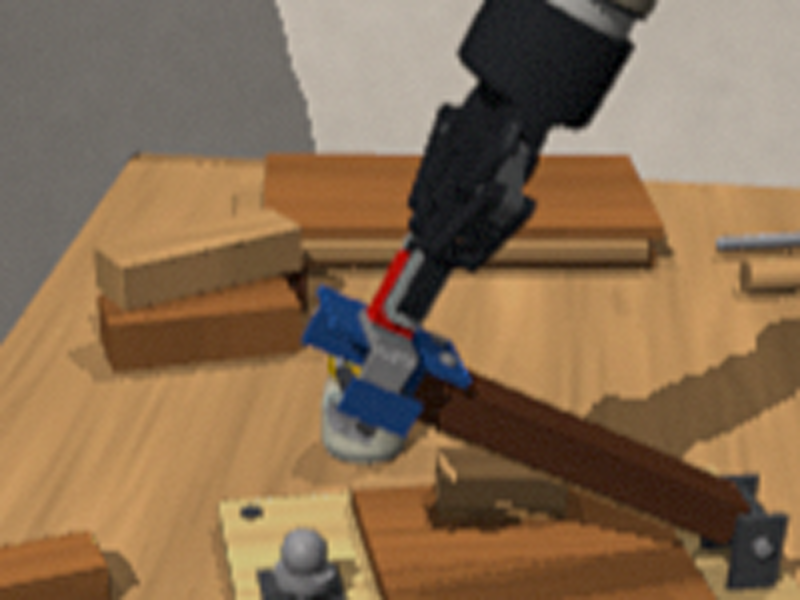

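The bar is up and clear of the ball, the tab is held at about 0.22 m, the arm is steady, and the loose things look undisturbed.

```bash
python3 -c "
from station import manip; print(manip.sign_off())"
```

```text
the job is handed in; nothing more can be done
None
```

I pulled the latch clear with the bar still down, lifted the bar off the ball by the tab, and handed the job in while still gripping it. No verdict came back.

- **Latch pull:** the tool moved about 15 mm towards the springs, against a force of about 10 N. I did not measure the latch joint itself. I commanded another 3 mm before lifting.
- **Lift:** I raised the tab along the arc about the hinge to roughly 0.46 rad. The tab middle works out at about 0.219 m above the bench, some 115 mm higher than it sat.
- **Last checks at 13.35 s:** the arm was still (joint speeds under 0.002 rad/s) and the grip was on the tab, with a gap of about 13 mm. The spring load was still on the gripper. In the last side picture the bar is clear of the ball.
- **Loose things:** in the last side picture the lapping block and jar look undisturbed. The offcut shows only at the edge and the screwdriver was out of frame. The arm touched none of the four as far as I saw, but I did not measure any of them at the end.

No check failed or disagreed.

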